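# Drop a spent battery into the collection box with its lever, without slamming the lid

## Robot

A 6-joint arm with a two-finger parallel gripper is mounted at the origin on the work surface; the furniture and walls round the work are solid. World frame = base frame: x ahead of the robot, y to its left, z up, the work surface at z = 0. Lengths are in m, angles in rad, forces in N, time in s.
With the tool pointing down it reaches from about 0.375 to 0.825 m from the base axis. Payload 5.5 kg.
Tool frame: the origin (TCP) lies at the very end of the fingers, on their centre line; the grasp point (between the pads) lies 19 mm behind it; z points along the fingers, y is the line along which they close (so a half turn about z gives the same grasp; the last joint's range is limited). The gripper opens to 85 mm and grips with 20 to 120 N. Pads are 22 mm wide; open, the fingers measure 114 mm over their backs; the gripper's body (76 mm by 85 mm) begins 54 mm behind the grasp point. The pads swing forward as they close: fully open they stand 13 mm farther back than shut.
Start: joints at [-1.137, 0.314, -0.047, 1.21, 0, 1.571], TCP at [0.252, -0.544, 0.231] pointing down, gripper open.
Joint ranges: [-2.67, 2.67], [-0.69, 1.73], [-1.03, 1.25], [-2.08, 2.16], [-1.42, 1.45], [-3.14, 3.14]. Speed limits (rad/s): [2.39, 2.39, 3.01, 3.14, 3.14, 3.14].

## Interface

Orientations are given as [roll, pitch, yaw] about the fixed x, y, z axes, in that order (R = Rz(yaw) Ry(pitch) Rx(roll)).
In Python, from bench import ctrl, vision gives the robot as it stands. The module is installed in compiled form; this text tells all that it offers.
- The arm moves only by the tool step_arm, never from a script. Its argument "moves" is a list of rows, each a list of 6 numbers: the shift along the tool's x, y, z scaled (see below), then the turn, a rotation vector about the tool's x, y, z scaled (see below). A call has 1 to 10 rows; each row shifts and turns the commanded pose from where the row before left it, along the tool's axes as they then stand; what a row does not reach is not made up. The controller multiplies each number of a shift by 40 mm and each number of a turn by 5 degrees. A row lasts 1/10 s, in which the tool goes at most 50 mm and 8.59 degrees, less where a joint would pass 70% of its speed; a pose out of reach is approached as far as the arm can. A call with a number of a shift or a turn outside -1 to 1 is refused whole. A call with a gripper value outside its range is refused whole. "claw" is the opening, from -1 (shut) to 1 (fully open), set as the call begins (left out, the last holds). The fingers move at their own pace and stop on an object; the grip force is fixed at half the most. Time passes only in rows, so rows that do not move let the fingers close. It gives the time, the measured TCP pose, the force, the opening and the grip force at its end, in the units of the state.
- ctrl.read_state(): the state, without advancing time (a new reading comes with each control period).
- vision.snapshot(name): name is "scene" or "top"; returns the picture (480x640x3 uint8, red, green, blue); there is no depth.
- vision.camera_params(name): a dict with "camera_matrix" (3x3 intrinsics, pixels), "origin" and "orientation" of the camera in the world. Camera axes: x right, y up, looking along -z (the intrinsics and any distortion apply to the point x, -y, -z); pixel columns grow to the right and rows downward; lengths in m; the calibration is good to about 2 mm. A picture is of the moment at which its call begins. camera_params takes no time and is no camera call.
- ctrl.job_done(): hands the job in; it is judged then, once.
The state is a dict: "clock": time; "qpos": joint angles; "qd": joint speeds; "tau": joint torques, N m; "ee_pos": TCP position; "tool_rot": TCP orientation; "contact_force": force on the tool from outside, world axes, zero at the start; "wrist_torque": the same for the moment, N m; "grip_width": opening from 0.0 (shut) to 1.0 (fully open); "finger_force": force on a finger pad.
Only numpy, scipy, OpenCV 4.12 (cv2) and the standard library are available. Lean on these libraries where they do the work, as an engineer would, in place of code of your own. Each camera call takes 0.05 s, during which the arm holds its last target. There are 200 camera calls.

## Task

Let the spent battery waiting on the chute into the collection box: press the box's lever all the way down with the fingertips so that its lid stands fully open, keep it there for about two seconds while the battery rolls in, then ease the lever back up slowly, over about three seconds, so that the lid comes down without slamming. Work the lid only by the lever, do not touch or pick up the battery, leave the other things on the desk where they are, keep clear of the chair on the left and the screens, and finish clear of the closed box.

Things in the scene. Friction and masses are not known exactly. Their poses are not given: they have to be found in the camera images.
- drop_box: Plain grey sheet-metal battery box, fixed: 90 mm along its x, 100 mm along y, 79 mm high over the shut lid, 5 mm walls, inner floor 7 mm up. Origin: centre of its underside, on the desk; z up. The lever sticks out of its front, towards its own -x; the chute (74 mm wide, up to 95 mm high) sticks out 55 mm from its -y side and falls towards the box; the lid is hinged along its +y top edge.
- lid_panel: The lid's panel, 90 x 106 x 4 mm, with a 20 mm lip along its -y edge that hangs down and holds the battery back on the chute. Origin on the hinge line, at (0, 52, 77) mm in the box's frame; the panel runs along its own -y.
- box_lid (a joint): Angle of the lid in rad: 0 shut, 1.1 fully open. A linkage ties it to the lever: lid angle = 3.235 x lever angle, both ways. The lid falls shut under its own weight and the lever's spring, hard, if the lever is let go; it is undamped.
- box_lever (a joint): Angle of the lever in rad: 0 at rest (arm rising outwards by 0.17 rad), 0.34 pressed right down against its stop (arm falling outwards by 0.17 rad). Its pivot runs along the box's y, at (-51, 0, 30) mm in the box's frame. A push of about 3 to 5 N down on the paddle moves it; it springs back when released.
- paddle_top (a point): Centre of the top face of the lever's black ribbed paddle, 34 mm (outwards) x 24 mm, 6 mm thick, 85 mm out from the pivot. At rest it is at (-134, 0, 48) mm in the box's frame, pressed right down at (-135, 0, 20) mm: 29 mm straight down. Free above; the chair at the desk's left (x 0.4 to 0.75, y beyond 0.33) reaches 0.26 m up, so a hand from that side must cross above it.
- battery_center (a point): Centre of the spent battery, a loose cylinder 50 mm long and 15 mm across, of about 25 g, lying across the chute against the lid's lip. It rolls into the box by itself once the lid is up.
- stapler: Loose desk stapler, 141 x 34 x 42 mm, on the desk; origin at the centre of its underside. Leave alone.
- eraser: Loose eraser in a card sleeve, 21 x 44 x 12 mm, on the desk; origin at the centre of its underside. Leave alone.
- battery: The same battery; origin on its side, 7 mm off its axis (it turns as the battery rolls); y along its length.
- earbud_case: Loose white earbud case, 26 x 58 x 41 mm, on the desk; origin at the centre of its underside. Leave alone.

How it is judged:
On the way, in this order (a step that is already met when the one before it is completed fails the run):
1. the lever is pressed right down: lid open past 0.95 rad for half a second (value of joint box_lid above 0.95 rad), for 0.5 s.
2. the lid is shut again (under 0.06 rad) (value of joint box_lid below 0.06 rad), for 0.2 s.
At the end, for the whole second after the job is handed in: The battery lies inside the box (between its walls, its centre less than 50 mm above the desk) and the lid is shut to within 0.06 rad (value of joint box_lid below 0.06 rad and x of battery_center in the frame of drop_box between -0.042 and 0.042 m and y of battery_center in the frame of drop_box between -0.046 and 0.046 m and z of battery_center in the frame of drop_box below 0.05 m); the robot touches nothing.
It fails at once if the lid comes down faster than 2 rad/s (it slams) (velocity of joint box_lid below -2 rad/s).
It fails at once if the robot touches the lid itself (contact force between any of the arm, the fingers and lid_panel above 0.5 N).
It fails at once if the fingers or the arm touch the battery (contact force between any of the fingers, the arm and battery above 0.2 N).
It fails at once if the battery is lifted off the chute (height (world z) of battery_center above 0.11 m).
It fails at once if the earbud case, stapler or eraser is moved more than 20 mm (distance of any of earbud_case, stapler, eraser from where it was at the start of the episode above 0.02 m).
It also fails if it takes over 45 s, if anything falls off the work surface, if the arm or the gripper's body presses on something with over 40 N, if the wrist force passes 120 N, or if a joint passes its speed limit or range.

## Working session

There is one attempt and no reset: what is moved stays moved. The work goes in short steps, Python scripts to look and compute and a tool call to move; the robot and the scene stay as the last step left them, time stands still between calls to the robot, and variables do not carry over. Pictures are saved under pics/ and viewed, at most 10 in all, crops included, and the job is handed in when it is done.

Besides the shell and the picture viewer there is one more tool, called as a command line: name --pt "numbers of a row" for each row, then --argument value for the rest. step_arm: Moves the arm, as the interface text tells. Shifts and turns lie within -1 to 1; 1 stands for 40 mm of shift or 5 degrees of turn. Its arguments: {"type":"object","properties":{"moves":{"type":"array"},"claw":{"type":"number"}},"required":["moves"]}

```bash
mkdir -p pics; python3 - <<'E'
from bench import ctrl, vision
import cv2
for n in("scene","top"):
    cv2.imwrite(f"pics/{n}0.png",vision.snapshot(n)[:,:,::-1]); print(n,vision.camera_params(n))
s=ctrl.read_state(); print(s)
E
```

```text
scene {'camera_matrix': array([[567.68212656,   0.        , 315.05415843],
       [  0.        , 567.68212656, 227.75788999],
       [  0.        ,   0.        ,   1.        ]]), 'origin': array([-0.20131181,  0.64125748,  0.54256174]), 'orientation': array([ 1.09037856e+00,  1.77352840e-03, -2.30849700e+00])}
top {'camera_matrix': array([[505.78726357,   0.        , 331.39738428],
       [  0.        , 505.78726357, 235.30664964],
       [  0.        ,   0.        ,   1.        ]]), 'origin': array([0.33745175, 0.02464379, 0.90267781]), 'orientation': array([ 0.19400828, -0.00803508, -1.5664463 ])}
{'clock': 0.1, 'qpos': array([-1.13700188e+00,  3.14138177e-01, -4.79703087e-02,  1.21020024e+00,
        1.95746574e-05,  1.57079430e+00]), 'qd': array([-0.00092458, -0.00109637,  0.00215614, -0.00101071, -0.00024234,
        0.00098388]), 'tau': array([ 3.44302798e-04, -5.40767527e+01,  3.40542161e+01,  1.11520593e-02,
       -7.56416455e-06, -3.74570391e-06]), 'ee_pos': array([ 0.25197937, -0.54395614,  0.2305349 ]), 'tool_rot': array([-3.14008025e+00, -1.95776946e-05,  4.33796439e-01]), 'contact_force': array([ 0.49356713, -0.03060612, -0.12889674]), 'wrist_torque': array([ 0.05509642, -0.0120223 , -0.01170757]), 'finger_force': 0.0, 'grip_width': 1.000541093056278}
```

View pics/scene0.png

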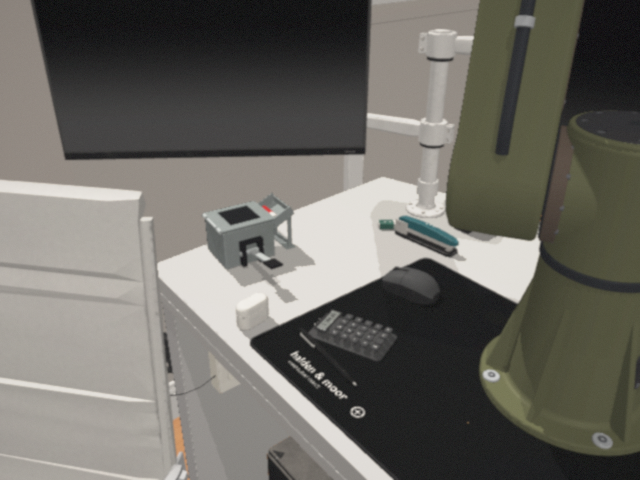

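View pics/top0.png

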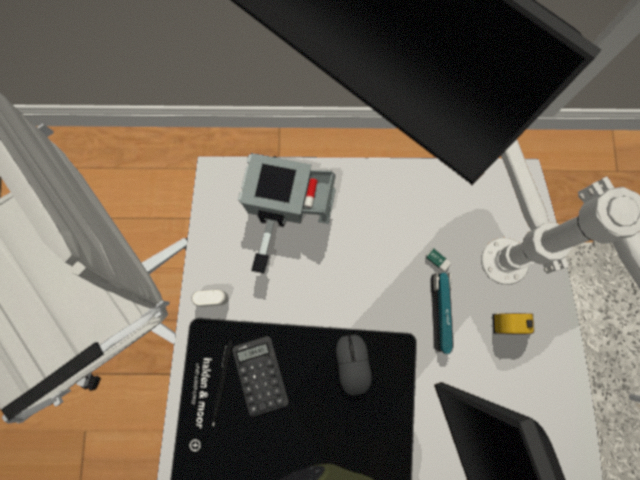

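The scene view shows the box at about (240,230) and the black paddle at about (270,264). In the top view the paddle is at (260,263), the box lid at (278,185), and the monitor's near corner at (472,183). A second screen's corner is at (437,385), and a post stands at (500,258).

```bash
cat > h.py <<'E'
import numpy as np
from bench import vision
from scipy.spatial.transform import Rotation as R
def ray(n,px):
    p=vision.camera_params(n); d=np.linalg.inv(p["camera_matrix"])@[*px,1]
    return p["origin"],R.from_euler("xyz",p["orientation"]).apply(d*[1,-1,-1])
def plane(n,px,z):
    o,d=ray(n,px); return (o+d*(z-o[2])/d[2]).round(4)
def tri(a,b):
    o1,d1=ray("scene",a); o2,d2=ray("top",b)
    s=np.linalg.lstsq(np.c_[d1,-d2],o2-o1,rcond=None)[0]
    p,q=o1+s[0]*d1,o2+s[1]*d2; return ((p+q)/2).round(4),np.linalg.norm(p-q).round(4)
E
python3 - <<'E'
from h import *
import cv2
im={n:cv2.imread(f"pics/{n}0.png") for n in("scene","top")}
c={}
for n,(x0,y0,x1,y1) in dict(scene=(258,254,290,276),top=(245,248,275,278)).items():
    g=im[n][y0:y1,x0:x1].max(2); m=(g<50).astype('uint8')
    k,l,st,ce=cv2.connectedComponentsWithStats(m); i=1+st[1:,4].argmax()
    c[n]=ce[i]+[x0,y0]; print(n,c[n],st[i])
    
print("paddle top-plane",plane("top",c["top"],.047),"tri",tri(c["scene"],c["top"]))
print("lid black patch", plane("top",(276,183),.079))
for q in [(248,155),(311,161),(303,222),(240,215)]: print("lid corner",plane("top",q,.079))
print("monitor corner",tri((366,152),(472,183)))
for z in (0.1,.2,.3,.4): print(z,"screen2",plane("top",(437,385),z),plane("top",(540,425),z),"mon",plane("top",(472,183),z),plane("top",(235,0),z))
print("post",plane("top",(503,258),0),"postTop",tri((441,40),(610,215)))
for q in [(209,298),(443,312),(437,260),(513,323)]: print(plane("top",q,.03))
v=[cv2.resize(im["top"][140:310,180:350],None,fx=3,fy=3,interpolation=2),cv2.resize(im["scene"][180:350,190:310],None,fx=3,fy=3,interpolation=2)]
cv2.imwrite("pics/crop.png",cv2.hconcat(v)[:, :800])
E
```

```text
scene [272.37681159 263.71014493] [ 7  6 16  8 69]
top [259.8852459  262.67759563] [  8   6  15  18 183]
paddle top-plane [0.4574 0.1402 0.047 ] tri (array([0.4579, 0.1407, 0.0443]), np.float64(0.0005))
lid black patch [0.589  0.1129 0.079 ]
lid corner [0.6385 0.162  0.079 ]
lid corner [0.6285 0.0541 0.079 ]
lid corner [0.5217 0.0662 0.079 ]
lid corner [0.533  0.1716 0.079 ]
monitor corner (array([ 0.5747, -0.2066,  0.1277]), np.float64(0.0042))
0.1 screen2 [ 0.2626 -0.1438  0.1   ] [ 0.2049 -0.2976  0.1   ] mon [ 0.5848 -0.2134  0.1   ] [0.9203 0.192  0.1   ]
0.2 screen2 [ 0.2719 -0.1228  0.2   ] [ 0.2214 -0.2575  0.2   ] mon [ 0.554  -0.1837  0.2   ] [0.8477 0.1712 0.2   ]
0.3 screen2 [ 0.2812 -0.1018  0.3   ] [ 0.238  -0.2173  0.3   ] mon [ 0.5232 -0.1541  0.3   ] [0.7751 0.1503 0.3   ]
0.4 screen2 [ 0.2906 -0.0809  0.4   ] [ 0.2545 -0.1772  0.4   ] mon [ 0.4923 -0.1244  0.4   ] [0.7025 0.1295 0.4   ]
post [ 0.4749 -0.2923  0.    ] postTop (array([ 0.468 , -0.2883,  0.36  ]), np.float64(0.0021))
[0.3982 0.2276 0.03  ]
[ 0.3764 -0.1731  0.03  ]
[ 0.4661 -0.1661  0.03  ]
[ 0.3584 -0.292   0.03  ]
```

View pics/crop.png

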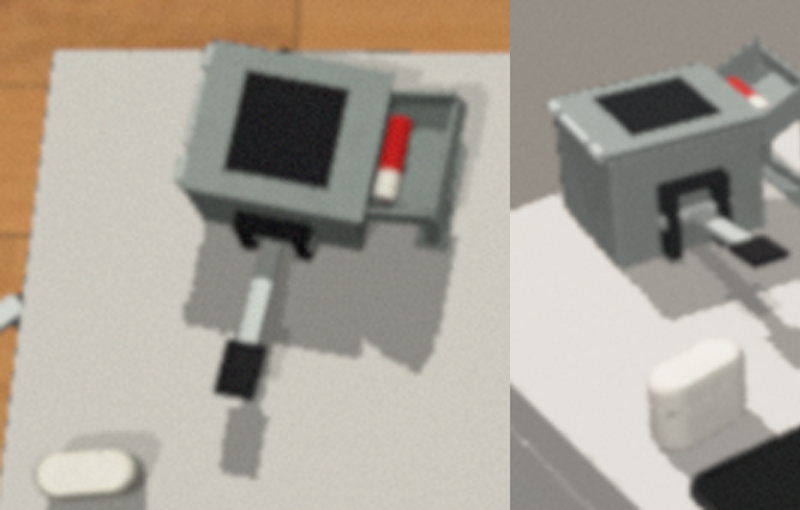

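The crop confirms the lever, with the paddle at about (0.4575, 0.140, 0.047) and the box at a yaw of about -0.2. Both screens appear to span z of roughly 0.13 to 0.48, so I'll lift over them first.

step_arm --pt "0 0 -1 0 0 0" --pt "0 0 -1 0 0 0" --pt "0 0 -1 0 0 0" --pt "0 0 -1 0 0 0" --pt "0 0 -1 0 0 0" --claw -1

```text
clock: 0.6
ee_pos: [0.252, -0.544, 0.4326]
tool_rot: [-3.141, 0.0, 0.434]
contact_force: [0.4, -0.7, 0.5]
grip_width: 0.142
finger_force: 0.0
```

```bash
python3 - <<'E'
from h import *
from bench import ctrl
import cv2
s=ctrl.read_state(); print(s["clock"],s["qpos"],s["ee_pos"],s["tool_rot"],s["contact_force"],s["grip_width"])
a=[cv2.resize(vision.snapshot(n)[:,:,::-1],(400,300),interpolation=3) for n in("scene","top")]
cv2.imwrite("pics/b.png",cv2.hconcat(a))
E
```

```text
0.6 [-1.13698196e+00  3.29719827e-01  4.29674246e-01  1.67127652e+00
 -1.61402919e-06  1.57078757e+00] [ 0.25199987 -0.54398865  0.43260573] [-3.14106688e+00  1.60942273e-06  4.33823131e-01] [ 0.37690119 -0.69188141  0.50813746] 0.1423918004427771
```

View pics/b.png

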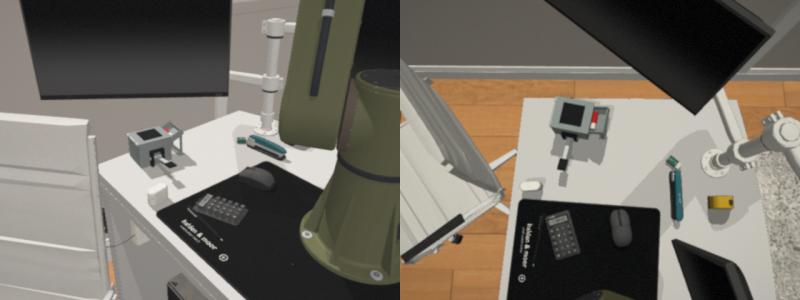

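The scene is unchanged and the arm is rising clear. I'll lift further and pull inwards.

step_arm --pt "0 0 -1 0 0 0" --pt "0 0 -1 0 0 0" --pt "0 0 -1 0 0 0" --pt "0 -1 0 0 0 0" --pt "0 -1 0 0 0 0" --pt "0 -1 0 0 0 0"

```text
clock: 1.3
ee_pos: [0.2024, -0.437, 0.5461]
tool_rot: [-3.14, -0.0, 0.434]
contact_force: [0.3, 0.7, 0.9]
grip_width: -0.003
finger_force: 0.0
```

```bash
python3 - <<'E'
from bench import ctrl
s=ctrl.read_state(); print(s["clock"],s["qpos"],s["ee_pos"],s["tool_rot"],s["grip_width"])
E
```

```text
1.3 [-1.13704598e+00  1.71441717e-01  4.96192215e-01  1.89722422e+00
  1.76342264e-05  1.57077948e+00] [ 0.20241347 -0.43700563  0.54609806] [-3.13991526e+00 -1.76624573e-05  4.33767164e-01] -0.002921707591424026
```

step_arm --pt "0.945 -0.037 0 0 0 -0.9" --pt "0.945 -0.037 0 0 0 -0.9" --pt "0.945 -0.037 0 0 0 -0.9" --pt "0.945 -0.037 0 0 0 -0.9" --pt "0.945 -0.037 0 0 0 -0.9" --pt "0.945 -0.037 0 0 0 -0.9" --pt "0.945 -0.037 0 0 0 -0.9" --pt "0.945 -0.037 0 0 0 -0.9" --pt "0.945 -0.037 0 0 0 -0.9"

```text
clock: 2.2
ee_pos: [0.4382, -0.1984, 0.5467]
tool_rot: [-3.14, 0.0, 1.144]
contact_force: [0.2, -0.2, 0.2]
grip_width: -0.002
finger_force: 0.0
```

step_arm --pt "0.945 -0.037 0 0 0 -0.9" --pt "0.945 -0.037 0 0 0 -0.9" --pt "0.945 -0.037 0 0 0 -0.9" --pt "0.945 -0.037 0 0 0 -0.9" --pt "0.945 -0.037 0 0 0 -0.9" --pt "0.945 -0.037 0 0 0 -0.9" --pt "0.945 -0.037 0 0 0 -0.9" --pt "0.945 -0.037 0 0 0 -0.9" --pt "0.945 -0.037 0 0 0 -0.9" --pt "0 0 0 0 0 0"

```text
clock: 3.2
ee_pos: [0.462, 0.1363, 0.5468]
tool_rot: [-3.14, -0.002, 1.854]
contact_force: [1.0, -1.4, 0.9]
grip_width: 0.002
finger_force: 0.0
```

step_arm --pt "0.128 -0.075 0.9 0 0 0" --pt "0 0 1 0 0 0.92" --pt "0 0 1 0 0 0.92" --pt "0 0 1 0 0 0.92" --pt "0 0 1 0 0 0.92" --pt "0 0 1 0 0 0.92" --pt "0 0 1 0 0 0.92" --pt "0 0 1 0 0 0" --pt "0 0 1 0 0 0" --pt "0 0 0.9 0 0 0"

```text
clock: 4.2
ee_pos: [0.4578, 0.1357, 0.1533]
tool_rot: [-3.14, 0.001, 1.364]
contact_force: [0.5, 0.2, -0.9]
grip_width: -0.003
finger_force: 0.0
```

step_arm --pt "0 0 0.75 0 0 0" --pt "0 0 0.5 0 0 0" --pt "0 0 0 0 0 0"

```text
clock: 4.5
ee_pos: [0.4558, 0.1353, 0.1025]
tool_rot: [-3.136, 0.003, 1.365]
contact_force: [-1.4, -0.4, 0.6]
grip_width: 0.0
finger_force: 0.0
```

```bash
python3 - <<'E'
from h import *
from bench import ctrl
import cv2
s=ctrl.read_state(); print(s["ee_pos"],s["tool_rot"],s["contact_force"])
a=[cv2.resize(vision.snapshot(n)[y:y+200,x:x+133,::-1],(400,600),interpolation=2) for n,x,y in(("scene",190,140),("top",220,140))]
cv2.imwrite("pics/c.png",cv2.hconcat(a))
E
```

```text
[0.45579982 0.13526404 0.10253538] [-3.1360432   0.00338058  1.36454143] [-1.35521534 -0.35292409  0.59334766]
```

View pics/c.png

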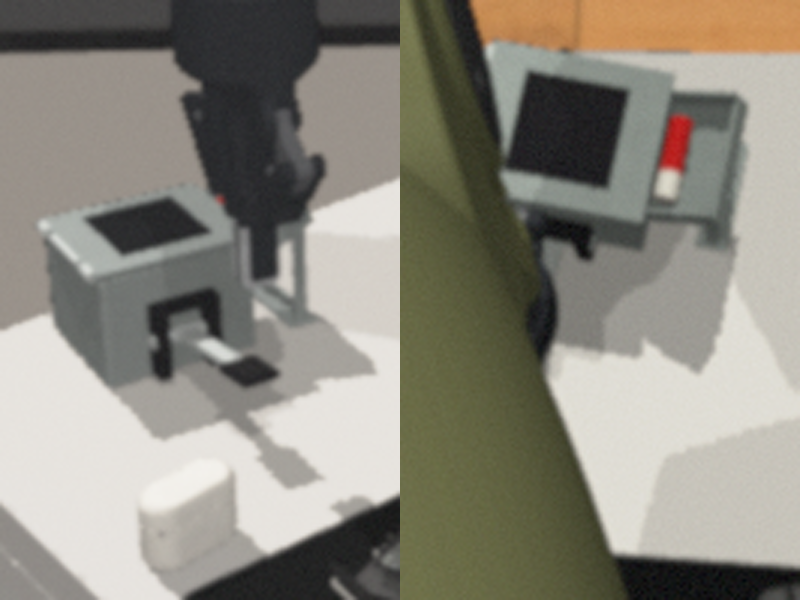

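The closed fingertips are at scene pixel (278,233), above and slightly right of the paddle at (273,264). I'll shift 5 mm to +y and lower to just above it.

step_arm --pt "0.135 0.02 0.5 0 0 0" --pt "0 0 0.5 0 0 0" --pt "0 0 0.1 0 0 0" --pt "0 0 0 0 0 0" --pt "0 0 0 0 0 0"

```text
clock: 5.1
ee_pos: [0.4616, 0.1422, 0.0631]
tool_rot: [3.14, -0.001, 1.366]
contact_force: [-0.0, -0.3, 0.4]
grip_width: -0.002
finger_force: 0.0
```

```bash
python3 - <<'E'
from h import *
from bench import ctrl
import cv2
s=ctrl.read_state(); print(s["ee_pos"],s["tool_rot"],s["contact_force"])
p=vision.camera_params("scene"); q=R.from_euler("xyz",p["orientation"]).inv().apply(s["ee_pos"]-p["origin"])*[1,-1,-1]; q=p["camera_matrix"]@q; print("tip px",q/q[2])
cv2.imwrite("pics/d.png",cv2.resize(vision.snapshot("scene")[180:310,200:330,::-1],(600,600),interpolation=2))
E
```

```text
[0.46158964 0.14219317 0.06305096] [ 3.13991549e+00 -8.58695101e-04  1.36561664e+00] [-0.02484422 -0.30437932  0.38343739]
tip px [270.02986599 253.64005316   1.        ]
```

View pics/d.png

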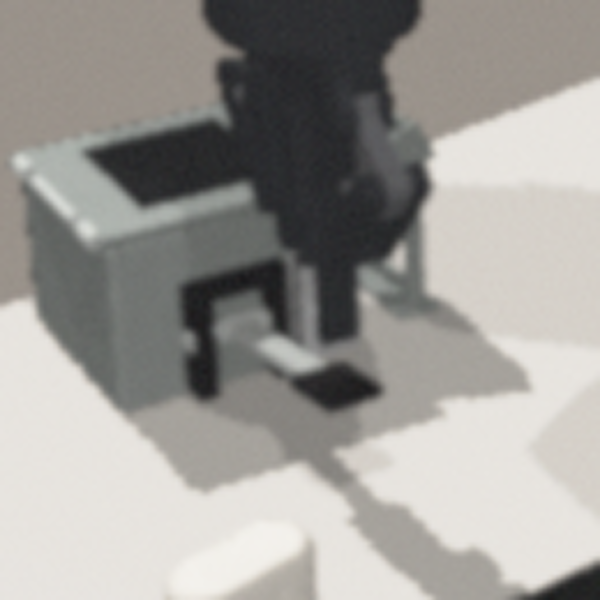

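The fingertips stand right above the paddle: tip at crop (338,335), paddle at (337,385). I'll press now.

step_arm --pt "-0.065 -0.09 0.3 0 0 0" --pt "0 0 0.08 0 0 0" --pt "0 0 0.08 0 0 0" --pt "0 0 0.08 0 0 0" --pt "0 0 0.08 0 0 0" --pt "0 0 0.08 0 0 0" --pt "0 0 0.08 0 0 0" --pt "0 0 0.08 0 0 0" --pt "0 0 0.08 0 0 0" --pt "0 0 0.08 0 0 0"

```text
clock: 6.15
ee_pos: [0.4568, 0.1403, 0.0206]
tool_rot: [3.141, -0.0, 1.366]
contact_force: [-2.6, 1.9, 3.5]
grip_width: -0.004
finger_force: 1.9
```

step_arm --pt "0 0 0.05 0 0 0" --pt "0 0 0.03 0 0 0" --pt "0 0 0 0 0 0"

```text
clock: 6.45
ee_pos: [0.4572, 0.1404, 0.0196]
tool_rot: [3.14, -0.001, 1.366]
contact_force: [-8.8, -0.3, 27.3]
grip_width: 0.003
finger_force: 14.1
```

```bash
python3 - <<'E'
from h import *
from bench import ctrl
import cv2
s=ctrl.read_state(); print(s["ee_pos"],s["contact_force"])
a=[cv2.resize(vision.snapshot(n)[y:y+200,x:x+133,::-1],(400,600),interpolation=2) for n,x,y in(("scene",190,140),("top",220,140))]
cv2.imwrite("pics/e.png",cv2.hconcat(a))
E
```

```text
[0.45717297 0.14036979 0.01958927] [-8.75399012 -0.29820564 27.27191462]
```

View pics/e.png

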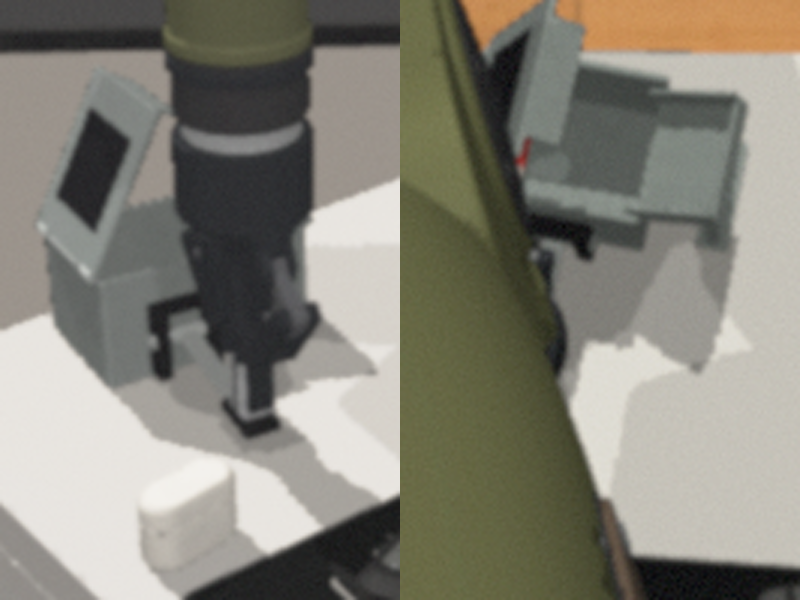

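The lid is fully open against its stop. The chute is empty, and the battery's red end shows inside the box at top crop (523,155). I'll hold.

step_arm --pt "0 0 0 0 0 0" --pt "0 0 0 0 0 0" --pt "0 0 0 0 0 0" --pt "0 0 0 0 0 0" --pt "0 0 0 0 0 0" --pt "0 0 0 0 0 0" --pt "0 0 0 0 0 0" --pt "0 0 0 0 0 0" --pt "0 0 0 0 0 0" --pt "0 0 0 0 0 0"

```text
clock: 7.55
ee_pos: [0.4572, 0.1403, 0.0196]
tool_rot: [3.14, -0.001, 1.366]
contact_force: [-9.5, -0.9, 26.6]
grip_width: -0.001
finger_force: 14.0
```

step_arm --pt "0 0 0 0 0 0" --pt "0 0 0 0 0 0" --pt "0 0 0 0 0 0" --pt "0 0 0 0 0 0" --pt "0 0 0 0 0 0" --pt "0 0 -0.025 0 0 0" --pt "0 0 -0.025 0 0 0" --pt "0 0 -0.025 0 0 0" --pt "0 0 -0.025 0 0 0" --pt "0 0 -0.025 0 0 0"

```text
clock: 8.55
ee_pos: [0.4566, 0.1403, 0.0227]
tool_rot: [-3.142, -0.0, 1.366]
contact_force: [-2.1, 1.4, 3.3]
grip_width: -0.005
finger_force: 2.0
```

step_arm --pt "0 0 -0.025 0 0 0" --pt "0 0 -0.025 0 0 0" --pt "0 0 -0.025 0 0 0" --pt "0 0 -0.025 0 0 0" --pt "0 0 -0.025 0 0 0" --pt "0 0 -0.025 0 0 0" --pt "0 0 -0.025 0 0 0" --pt "0 0 -0.025 0 0 0" --pt "0 0 -0.025 0 0 0" --pt "0 0 -0.025 0 0 0"

```text
clock: 9.55
ee_pos: [0.4565, 0.1402, 0.0328]
tool_rot: [-3.142, 0.0, 1.366]
contact_force: [-2.3, 1.6, 4.4]
grip_width: -0.0
finger_force: 2.3
```

step_arm --pt "0 0 -0.025 0 0 0" --pt "0 0 -0.025 0 0 0" --pt "0 0 -0.025 0 0 0" --pt "0 0 -0.025 0 0 0" --pt "0 0 -0.025 0 0 0" --pt "0 0 -0.025 0 0 0" --pt "0 0 -0.025 0 0 0" --pt "0 0 -0.025 0 0 0" --pt "0 0 -0.025 0 0 0" --pt "0 0 -0.025 0 0 0"

```text
clock: 10.55
ee_pos: [0.4573, 0.14, 0.043]
tool_rot: [3.14, 0.0, 1.366]
contact_force: [2.1, -0.2, 4.2]
grip_width: -0.003
finger_force: 2.0
```

step_arm --pt "0 0 -0.025 0 0 0" --pt "0 0 -0.025 0 0 0" --pt "0 0 -0.025 0 0 0" --pt "0 0 -0.025 0 0 0" --pt "0 0 -0.025 0 0 0" --pt "0 0 -0.025 0 0 0" --pt "0 0 -0.025 0 0 0" --pt "0 0 -0.025 0 0 0" --pt "0 0 -0.025 0 0 0" --pt "0 0 -0.025 0 0 0"

```text
clock: 11.55
ee_pos: [0.4551, 0.14, 0.0521]
tool_rot: [-3.139, 0.001, 1.366]
contact_force: [-0.3, -0.6, -0.9]
grip_width: 0.002
finger_force: 0.0
```

Contact has been released, so I'll rise clear.

step_arm --pt "0 0 -0.2 0 0 0" --pt "0 0 -0.6 0 0 0" --pt "0 0 -1 0 0 0" --pt "0 0 -1 0 0 0" --pt "0 0 -1 0 0 0" --pt "0 0 -1 0 0 0" --pt "0 0 -1 0 0 0" --pt "0 0 0 0 0 0" --pt "0 0 0 0 0 0" --pt "0 0 0 0 0 0"

```text
clock: 12.55
ee_pos: [0.4557, 0.14, 0.2838]
tool_rot: [-3.14, 0.001, 1.366]
contact_force: [0.1, -0.6, -1.2]
grip_width: -0.001
finger_force: 0.0
```

```bash
python3 - <<'E'
from h import *
from bench import ctrl
import cv2
s=ctrl.read_state(); print(s["ee_pos"],s["contact_force"],s["clock"])
a=[cv2.resize(vision.snapshot(n)[y:y+200,x:x+133,::-1],(400,600),interpolation=2) for n,x,y in(("scene",190,140),("top",220,140))]
cv2.imwrite("pics/f.png",cv2.hconcat(a))
E
```

```text
[0.45571843 0.14000911 0.28376913] [ 0.06454958 -0.62555017 -1.22458857] 12.55
```

View pics/f.png

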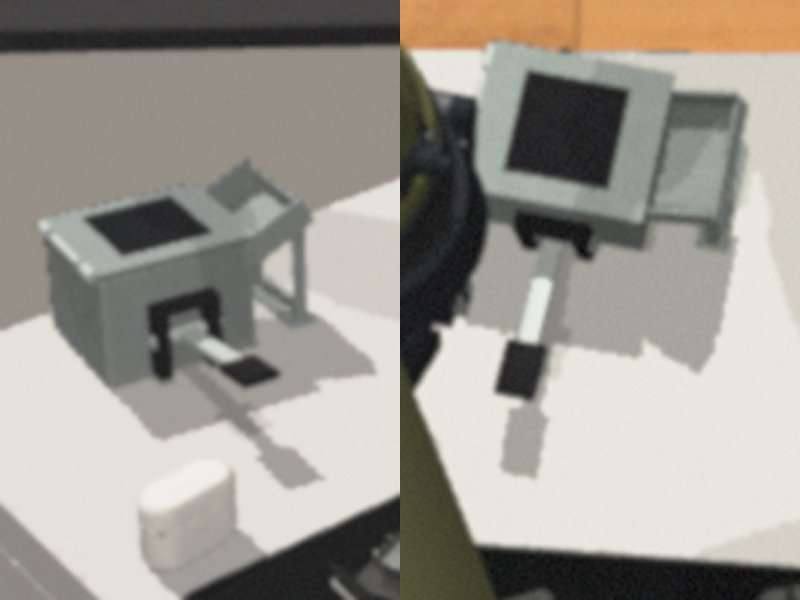

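The lid is shut, the chute is empty, the paddle is back at rest at (520,370), and the gripper is well clear.

```bash
python3 -c "from bench import ctrl; print(ctrl.job_done())"
```

```text
the job is handed in; nothing more can be done
None
```

The job is handed in, with no verdict returned: I held the lid fully open for about two seconds, the battery rolled off the chute into the box, and I eased the lid shut over about three seconds, leaving the arm well clear.

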